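# Put the seasonings back on their own coasters

## Robot

A 6-joint arm with a two-finger parallel gripper is mounted at the origin on a cart in front of the work surface, level with it; the furniture and walls round the work are solid. World frame = base frame: x ahead of the robot, y to its left, z up, the work surface at z = 0. Lengths are in mm, angles in rad, forces in N, time in s.
With the tool pointing down it reaches from about 275 to 1000 mm from the base axis. Payload 8.4 kg.
Tool frame: the origin (TCP) lies between the finger pads; the fingertips stand 22 mm ahead of it and the grasp point (between the pads) lies 3 mm ahead of it; z points along the fingers, y is the line along which they close (so a half turn about z gives the same grasp; the last joint's range is limited). The gripper opens to 85 mm and grips with 20 to 120 N. Pads are 22 mm wide; open, the fingers measure 114 mm over their backs; the gripper's body (76 mm by 85 mm) begins 54 mm behind the grasp point. The pads swing forward as they close: fully open they stand 13 mm farther back than shut.
Start: joints at [-1.341, 0.353, 1.633, -0, 1.155, -0.002], TCP at [143.579, -608.287, 253.281] pointing down, gripper open.
Joint ranges: [-2.63, 2.63], [-0.92, 2.1], [0.06, 2.66], [-1.3, 4.44], [0, 2.69], [-3.02, 3.02]. Speed limits (rad/s): [2.22, 2.22, 2.79, 3.14, 3.14, 3.14].

## Interface

Orientations are given as [roll, pitch, yaw] about the fixed x, y, z axes, in that order (R = Rz(yaw) Ry(pitch) Rx(roll)).
In Python, from rig import r, grab_frame gives the robot as it stands.
- The arm moves only by the shell command python3 -m inch 'ROWS' [FORCE]. ROWS is JSON, a list of rows, each a list of 7 numbers: the turn, a rotation vector about the tool's x, y, z as a fraction of full scale, then the shift along the tool's x, y, z as a fraction of full scale, then the closure, from 0 (fully open) to 1 (shut). In form: [[rx, ry, rz, dx, dy, dz, fingers], ...]. A call has 1 to 8 rows; each row shifts and turns the commanded pose from where the row before left it, along the tool's axes as they then stand; what a row does not reach is not made up. Full scale, the value 1, is 2.5 cm for a shift and pi rad for a turn. A row lasts 1/12 s, in which the tool goes at most 41.7 mm and 7.16 degrees, less where a joint would pass 70% of its speed; a pose out of reach is approached as far as the arm can. A call with a number of a shift or a turn outside -1 to 1 is refused whole. A call with a gripper value outside its range is refused whole. The fingers move at their own pace and stop on an object; FORCE is the grip in N (left out, the last holds). Time passes only in rows, so rows that do not move let the fingers close. It gives the time, the measured TCP pose, the force, the opening and the grip force at its end, in the units of the state.
- r.sense(): the state, without advancing time (a new reading comes with each control period).
- grab_frame(name): name is "scene" or "top"; returns a dict with "pixels" (384x512x3 uint8, red, green, blue), "z_map" (384x512 float32, mm along the optical axis (not along the pixel's ray), 0 where there is no reading), "vertical_fov" (degrees; the focal length in pixels is half the picture's height over the tangent of half this angle, whatever the lens; pixels are square), "cx", "cy" (the principal point, pixels), "dist" ([k1, k2, p1, p2, k3] as OpenCV has them; the pictures are not rectified), "cam_to_world" (4x4, takes a point from camera to world coordinates). Camera axes: x right, y down, z forward; pixel columns grow to the right and rows downward; lengths in mm; the calibration is good to about 2 mm. A picture is of the moment at which its call begins.
- r.sign_off(): hands the job in; it is judged then, once.
The state is a dict: "clock": time; "qpos": joint angles; "qvel": joint speeds; "joint_efforts": joint torques, N m; "eef_pos": TCP position; "tcp_rot": TCP orientation; "contact_force": force on the tool from outside, world axes, zero at the start; "wrist_torque": the same for the moment, N m; "opening": opening from 0.0 (shut) to 1.0 (fully open); "grasp_force": force on a finger pad.
Only numpy, scipy, OpenCV 4.12 (cv2) and the standard library are available. Lean on these libraries where they do the work, as an engineer would, in place of code of your own. Each camera call takes 0.05 s, during which the arm holds its last target. There are 200 camera calls.

## Task

The four seasonings have been put back on each other's coasters: set each one upright in the middle of its own, the brown sauce bottle on the round coaster, the tan packet on the oblong one, the salt shaker on the hexagonal one and the spice jar on the square one. Every coaster is taken, so something has to wait on a clear patch of worktop meanwhile. Tip nothing over, and leave the honey jar and the cup where they stand.

Things in the scene. Friction and masses are not known exactly. Their poses are not given: they have to be found in the camera images.
- brown_bottle: Dark brown sauce bottle, with a red cap, the tallest: 165 mm high, round, 62 mm across up to 100 mm, then narrowing to a neck about 25 mm across just below the cap; the cap is an upright-sided cylinder 32 mm across from 146 to 165 mm. About 0.5 kg, all loose. It stands upright on a coaster; origin: centre of its underside, z up.
- tan_packet: Filled tan (peach) paper packet, block-shaped, stiff: 45 mm along its x, 82 mm along its y, 120 mm high, slightly uneven, narrowing to an edge along y in its top 20 mm; about 0.2 kg. It is grasped across its x. It stands upright on a coaster; origin: centre of its underside, z up.
- salt: Clear salt shaker with a rounded pale grey top, the shortest of the four: 90 mm high, round, widest (44 mm) at 30 mm height, narrowing a little to the top part, which is 34 mm across from 66 to 80 mm and domed above; about 0.1 kg. It stands upright on a coaster; origin: centre of its underside, z up.
- spice: Spice jar with a black cap and a paper label: a plain round cylinder 41 mm across and 105 mm high, about 0.11 kg (a similar jar far back against the wall is not part of the job). It stands upright on a coaster; origin: centre of its underside, z up.
- round_coaster: Round cork coaster, 110 mm across: the place of the brown sauce bottle. It is fixed to the worktop, flat, 8 mm thick, its top at z = 0.008; origin: centre of its underside.
- square_coaster: Square dark wooden coaster, 100 x 100 mm: the place of the spice jar. It is fixed to the worktop, flat, 8 mm thick, its top at z = 0.008; origin: centre of its underside.
- oblong_coaster: Oblong dark steel coaster, 88 mm along its x and 136 mm along its y: the place of the tan packet, either way round. It is fixed to the worktop, flat, 8 mm thick, its top at z = 0.008; origin: centre of its underside.
- hexagon_coaster: Hexagonal white ceramic coaster, 100 mm across its flats: the place of the salt shaker. It is fixed to the worktop, flat, 8 mm thick, its top at z = 0.008; origin: centre of its underside.
- honey: Honey jar, a bystander: round, 71 mm across, 110 mm high, loose, stands behind the coasters on the worktop. Leave it alone. Origin: centre of its underside.
- cup: Espresso cup, a bystander: 64 mm across the bowl, 88 mm with its handle, 50 mm high, loose, stands on the worktop towards the right. Leave it alone. Origin: within the cup's outline, at its underside. Apart from the things listed, the worktop is clear for x from 0.38 to 0.62 and y from -0.36 to 0.36 (x ahead of the robot, y to its left).
Things that resemble listed ones, but are neither listed nor needed, are in the scene too. Leave any purple look-alike of the brown_bottle alone.

How it is judged (in metres and radians):
At the end, for the whole second after the job is handed in: Bottle on the round, packet on the oblong, salt on the hexagonal, spice jar on the square coaster: each upright (0.12 rad), at rest on the coaster top, its centre within 15 mm of the coaster's; honey jar and cup within 30 mm of where they stood (horizontal distance between brown_bottle and round_coaster below 0.015 m and height (world z) of brown_bottle between 0.004 and 0.013 m and angle between each of brown_bottle, tan_packet, salt, spice's own z axis and vertical below 0.12 rad and linear speed of each of brown_bottle, tan_packet, salt, spice below 0.02 m/s and horizontal distance between tan_packet and oblong_coaster below 0.015 m and height (world z) of tan_packet between 0.004 and 0.013 m and horizontal distance between salt and hexagon_coaster below 0.015 m and height (world z) of salt between 0.004 and 0.013 m and horizontal distance between spice and square_coaster below 0.015 m and height (world z) of spice between 0.004 and 0.013 m and distance of each of honey, cup from where it was at the start of the episode below 0.03 m); the robot touches nothing.
It fails at once if a seasoning is tipped over (angle between any of brown_bottle, tan_packet, salt, spice's own z axis and vertical above 0.7 rad).
It fails at once if the honey jar or the cup is moved or tipped (distance of any of honey, cup from where it was at the start of the episode above 0.03 m or angle between any of honey, cup's own z axis and vertical above 0.5 rad).
It also fails if it takes over 138 s, if anything falls off the work surface, if the arm or the gripper's body presses on something with over 40 N, if the wrist force passes 120 N, or if a joint passes its speed limit or range.

## Working session

There is one attempt and no reset: what is moved stays moved. The work goes in short steps, Python scripts to look and compute and a shell command to move; the robot and the scene stay as the last step left them, time stands still between calls to the robot, and variables do not carry over. Pictures are saved under pics/ and viewed, at most 14 in all, crops included, and the job is handed in when it is done.

```bash
ls; mkdir -p pics
python3 - <<'E'
from rig import r, grab_frame
import cv2,numpy as np
for n in("scene","top"):
    f=grab_frame(n); np.savez(f"/tmp/{n}.npz",**f)
    cv2.imwrite(f"pics/{n}0.png",cv2.resize(f["pixels"][:,:,::-1],(768,576)))
    print(n,f["vertical_fov"],f["cx"],f["cy"],f["dist"],f["cam_to_world"])
s=r.sense();print({k:s[k] for k in("clock","eef_pos","tcp_rot","opening","contact_force")})
E
```

```text
pics
scene 46.40949397946551 248.14486567948728 187.70106290678982 [0.04102073 0.         0.         0.         0.        ] [[-8.16140626e-01 -3.60556476e-01  4.51567832e-01 -4.87740510e+01]
 [-5.77844399e-01  5.13576334e-01 -6.34298982e-01  7.50741060e+02]
 [-3.21394613e-03 -7.78613111e-01 -6.27496051e-01  8.58749843e+02]
 [ 0.00000000e+00  0.00000000e+00  0.00000000e+00  1.00000000e+00]]
top 46.354665964199064 255.37393691482268 194.8091744984966 [0.00995971 0.         0.         0.         0.        ] [[ 1.75903836e-02 -9.91643577e-01  1.27802949e-01  3.56035298e+02]
 [-9.99834811e-01 -1.80307738e-02 -2.28964326e-03 -7.39035511e+01]
 [ 4.57489609e-03 -1.27741561e-01 -9.91796937e-01  1.22952314e+03]
 [ 0.00000000e+00  0.00000000e+00  0.00000000e+00  1.00000000e+00]]
{'clock': 0.1, 'eef_pos': array([ 143.50047213, -607.9025084 ,  252.64439003]), 'tcp_rot': array([-3.14034722e+00,  1.54902651e-05,  2.31870363e-01]), 'opening': 1.0003012360706738, 'contact_force': array([-0.37345563,  0.04512238, -0.03959284])}
```

View pics/scene0.png

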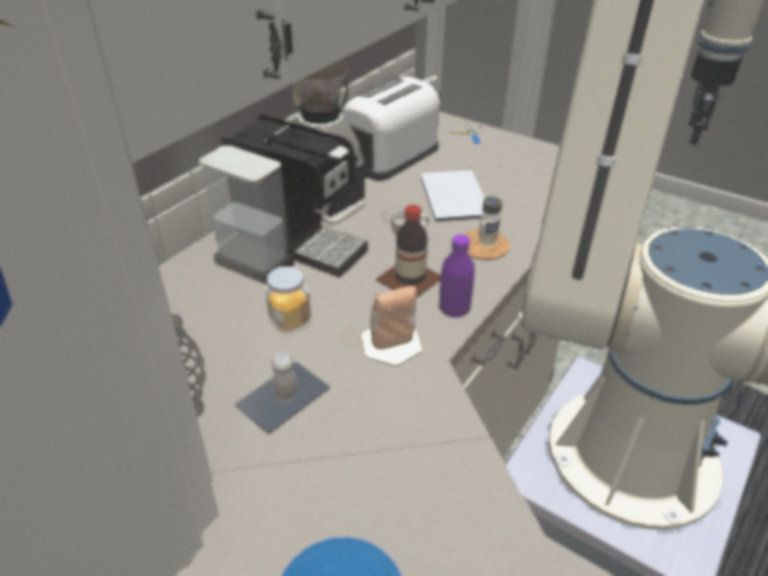

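View pics/top0.png

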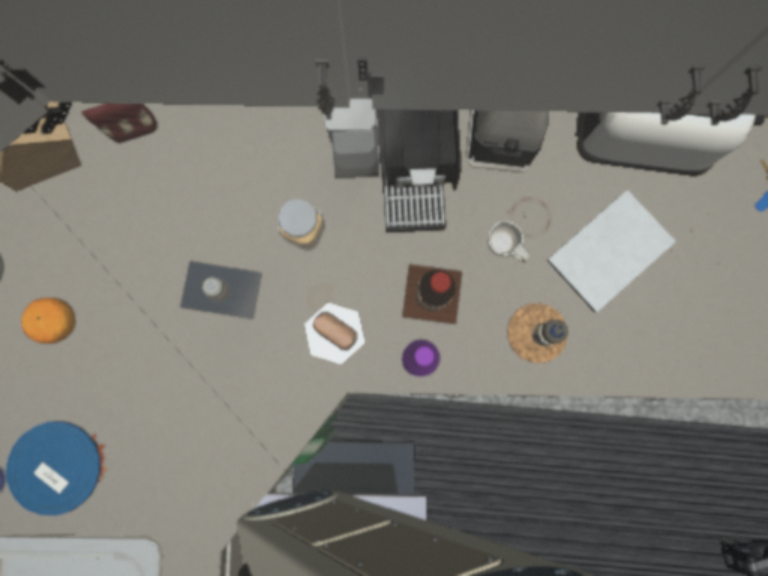

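The scene view shows the salt on the oblong coaster (285,380), the packet on the hexagonal one (393,320), the brown bottle with its red cap on the square one (411,250) and the spice jar on the round one (490,225). The purple bottle at (458,275) is the look-alike. In the top view (1.5x scale), the coasters are at oblong (221,290), hexagon (335,333), square (432,294) and round (537,332). The honey jar is at (299,220) and the cup at (506,238).

```bash
cat > h.py <<'E'
import numpy as np,cv2
def K(f):
    F=192/np.tan(np.radians(f["vertical_fov"])/2); return np.array([[F,0,f["cx"]],[0,F,f["cy"]],[0,0,1]],float)
def rays(f,px):
    u=cv2.undistortPoints(np.array(px,float).reshape(-1,1,2),K(f),np.array(f["dist"],float))[:,0]
    return np.c_[u,np.ones(len(u))]
def onplane(f,px,z):
    d=rays(f,px)@f["cam_to_world"][:3,:3].T; c=f["cam_to_world"][:3,3]
    return c+d*((z-c[2])/d[:,2])[:,None]
def cloud(f):
    v,u=np.mgrid[:384,:512]; p=rays(f,np.c_[u.ravel(),v.ravel()])*f["z_map"].reshape(-1,1)
    return (p@f["cam_to_world"][:3,:3].T+f["cam_to_world"][:3,3]).reshape(384,512,3)
E
python3 - <<'E'
from h import *
T=dict(np.load("/tmp/top.npz"));S=dict(np.load("/tmp/scene.npz"))
cp=cloud(T);cs=cloud(S)
for n,p in dict(oblong=(221,290),hexa=(335,333),sq=(432,294),rnd=(537,332)).items():
    print(n,onplane(T,[np.array(p)/1.5],8)[0].round())
for n,p,z in [("salt",(212,287),85),("packet",(335,330),120),("bottle",(440,283),165),("spice",(553,331),105),("purple",(424,356),165),("honey",(299,218),110),("cup",(506,238),50)]:
    w=onplane(T,[np.array(p)/1.5],z)[0]; print(n,w.round(), cp[int(p[1]/1.5),int(p[0]/1.5)].round())
    for nm,c in(("top",cp),("scene",cs)):
        P=c.reshape(-1,3);m=(np.hypot(*(P-w)[:,:2].T)<60)&(P[:,2]>-20);P=P[m]
        print("  ",nm,"maxz",P[:,2].max().round(), end=' ')
        for a,b in((12,40),(40,80),(80,200)):
            q=P[(P[:,2]>a)&(P[:,2]<b)]
            if len(q)>5: print((a,b),len(q),np.percentile(q[:,0],[2,98]).round(),np.percentile(q[:,1],[2,98]).round(),end=' ')
        print()
# coasters by colour/edge: save enlarged crops
im=T["pixels"][:,:,::-1][160:250,115:385]
cv2.imwrite("pics/crop1.png",cv2.resize(im,(800,267),interpolation=cv2.INTER_CUBIC))
E
```

```text
oblong [512. 220.   8.]
hexa [437.   9.   8.]
sq [ 512. -166.    8.]
rnd [ 446. -358.    8.]
salt [507. 217.  85.] [507. 215.  94.]
   top maxz 99.0 (12, 40) 43 [473. 548.] [165. 270.] (40, 80) 88 [489. 526.] [198. 230.] (80, 200) 139 [495. 523.] [202. 232.] 
   scene maxz 98.0 (12, 40) 133 [487. 520.] [201. 240.] (40, 80) 213 [488. 519.] [207. 238.] (80, 200) 145 [492. 521.] [206. 234.] 
packet [435.   2. 120.] [434.   2. 124.]
   top maxz 130.0 (12, 40) 26 [405. 483.] [-25.  43.] (40, 80) 43 [407. 474.] [-32.  33.] (80, 200) 430 [409. 465.] [-29.  35.] 
   scene maxz 129.0 (12, 40) 225 [405. 464.] [-14.  45.] (40, 80) 344 [406. 464.] [-15.  44.] (80, 200) 505 [405. 457.] [-18.  42.] 
bottle [ 510. -167.  165.] [ 510. -165.  175.]
   top maxz 177.0 (12, 40) 37 [467. 556.] [-208. -121.] (40, 80) 39 [481. 514.] [-184. -135.] (80, 200) 499 [482. 538.] [-193. -138.] 
   scene maxz 176.0 (12, 40) 148 [479. 530.] [-180. -136.] (40, 80) 223 [479. 531.] [-175. -134.] (80, 200) 561 [480. 531.] [-180. -136.] 
spice [ 441. -362.  105.] [ 442. -358.  114.]
   top maxz 119.0 (12, 40) 45 [416. 48
[... 355 characters left out ...]
6. 421.] [-169. -113.] 
   scene maxz 167.0 (12, 40) 156 [361. 415.] [-145. -111.] (40, 80) 253 [361. 415.] [-149. -110.] (80, 200) 560 [363. 413.] [-154. -112.] 
honey [625.  69. 110.] [627.  70. 105.]
   top maxz 116.0 (12, 40) 57 [589. 636.] [ 33. 100.] (40, 80) 108 [589. 635.] [ 33. 102.] (80, 200) 654 [593. 655.] [ 39. 103.] 
   scene maxz 113.0 (12, 40) 209 [587. 651.] [ 54. 112.] (40, 80) 319 [586. 650.] [ 56. 111.] (80, 200) 542 [590. 655.] [ 45. 108.] 
cup [ 610. -295.   50.] [ 621. -302.    8.]
   top maxz 54.0 (12, 40) 204 [573. 639.] [-333. -270.] (40, 80) 161 [578. 642.] [-331. -263.] 
   scene maxz 52.0 (12, 40) 84 [569. 638.] [-331. -265.] (40, 80) 63 [572. 639.] [-330. -262.]
```

View pics/crop1.png

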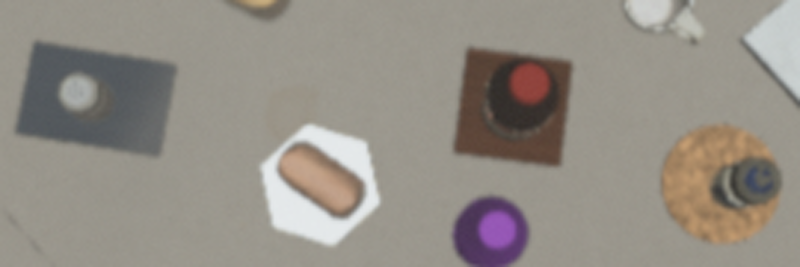

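The crop shows the oblong coaster with corners (36,42), (176,65), (160,156), (15,132), and the square with (468,48), (572,62), (561,165), (454,152). The hexagon is centred at about (321,184) and the round coaster at (721,183). The red-capped brown bottle on the square is the one meant. The purple one at (490,232) stands on bare worktop, so it is the look-alike.

Run:
```python
from h import *
from scipy.optimize import least_squares
T=dict(np.load("/tmp/top.npz"));S=dict(np.load("/tmp/scene.npz"))
cv=lambda a:(np.array(a,float)+.5)/(800/270)-.5+[115,160]
for n,c in dict(oblong=[(36,42),(176,65),(160,156),(15,132)],sq=[(468,48),(572,62),(561,165),(454,152)],
  hexa=[(311,124),(367,141),(380,201),(333,246),(275,228),(261,164)],rnd=[(661,183),(721,123),(782,183),(721,243)]).items():
    w=onplane(T,cv(c),8)[:,:2]; e=np.roll(w,-1,0)-w
    print(n,w.mean(0).round(1),"edges",np.hypot(*e.T).round(),"dir",np.degrees(np.arctan2(e[:,1],e[:,0])).round())
ct=cloud(T);cs=cloud(S)
def fit(n,w,R,a,b):
    for nm,c in(("top",ct),("scene",cs)):
        P=c.reshape(-1,3);P=P[(np.hypot(*(P[:,:2]-w).T)<R+12)&(P[:,2]>a)&(P[:,2]<b)]
        s=least_squares(lambda q:np.hypot(*(P[:,:2]-q).T)-R,w,loss='soft_l1',f_scale=2)
        print(n,nm,len(P),s.x.round(1),np.median(abs(s.fun)).round(1))
fit("bottle",np.array([508,-164]),31,25,100)
fit("spice",np.array([441,-362]),20.5,25,100)
fit("salt",np.array([507,217]),21,25,60)
fit("purple",np.array([391,-139]),31,20,95)
fit("honey",np.array([622,72]),35.5,20,95)
for nm,c in(("top",ct),("scene",cs)):
  P=c.reshape(-1,3)
  for n,w,z in(("bottle",(509,-166),165),("spice",(441,-362),106),("salt",(507,217),85)):
    q=P[(np.hypot(*(P[:,:2]-w).T)<32)&(P[:,2]>z)]; print(n,nm,"cap",len(q),((q.max(0)+q.min(0))/2).round(),np.ptp(q,0).round())
  for lo in(25,60,112):
    q=P[(np.hypot(*(P[:,:2]-[435,3]).T)<55)&(P[:,2]>lo)]; print(nm,"pk",cv2.minAreaRect(q[:,:2].astype(np.float32)))
```

```text
oblong [513.3 219.7] edges [132.  86. 136.  86.] dir [-98. 172.  82. -10.]
sq [ 512.9 -166.5] edges [98. 97. 99. 98.] dir [-97. 174.  84.  -7.]
hexa [438.  10.] edges [54. 57. 59. 56. 60. 59.] dir [-106. -167.  135.   74.   14.  -50.]
rnd [ 445.5 -358.1] edges [80. 78. 80. 77.] dir [ -45. -135.  135.   45.]
bottle top 82 [ 512.3 -166.7] 0.2
bottle scene 429 [ 510.3 -167.8] 1.1
spice top 109 [ 441.9 -365.5] 0.3
spice scene 259 [ 439.4 -366.4] 1.3
salt top 74 [510.4 219.9] 0.9
salt scene 183 [509.  217.2] 1.0
purple top 35 [ 394.4 -141.9] 0.2
purple scene 464 [ 392.4 -143. ] 1.0
honey top 283 [627.   71.5] 1.9
honey scene 644 [625.7  72.4] 2.3
bottle top cap 146 [ 512. -167.  172.] [31. 31. 11.]
spice top cap 204 [ 441. -365.  113.] [38. 40. 12.]
salt top cap 128 [510. 217.  92.] [32. 32. 14.]
top pk ((438.6219482421875, 4.081264495849609), (77.23463439941406, 43.58592987060547), 55.210655212402344)
top pk ((438.7362365722656, 3.9014205932617188), (77.09983825683594, 42.152870178222656), 56.257965087890625)
top pk ((434.66949462890625, 6.071018218994141), (72.46328735351562, 26.5074520111084), 56.53741455078125)
bottle scene cap 76 [ 509. -166.  170.] [30. 32. 11.]
spice scene cap 89 [ 439. -365.  111.] [39. 40. 10.]
salt scene cap 129 [507. 220.  92.] [32. 31. 13.]
scene pk ((428.6908874511719, 14.179779052734375), (80.95711517333984, 29.606689453125), 48.34175109863281)
scene pk ((428.5080871582031, 13.974288940429688), (80.40703582763672, 29.606689453125), 48.34175109863281)
scene pk ((428.41204833984375, 10.726570129394531), (73.36357116699219, 21.88371467590332), 51.99384689331055)
```

```bash
cat > go.py <<'E'
import sys,numpy as np
from rig import r
from scipy.spatial.transform import Rotation as Ro
s=r.sense();p=s["eef_pos"];R=Ro.from_euler("xyz",s["tcp_rot"])
a=[float(x) for x in sys.argv[1:]]
for i in range(0,len(a),3):   # chained targets in world mm
    t=np.array(a[i:i+3]); print("to",t,"tool shift total (fractions)",(R.inv().apply(t-p)/25).round(2)); p=t
print("clock",round(s["clock"],2),"pos",s["eef_pos"].round(1),"rpy",s["tcp_rot"].round(3),"open",round(s["opening"],3),"grip",s["grasp_force"],"F",np.round(s["contact_force"],1))
E
python3 go.py 441 -365 200 441 -365 76
```

```text
to [ 441. -365.  200.] tool shift total (fractions) [13.81 -6.72  2.11]
to [ 441. -365.   76.] tool shift total (fractions) [0.   0.01 4.96]
clock 0.1 pos [ 143.5 -607.9  252.6] rpy [-3.14   0.     0.232] open 1.0 grip 0.0 F [-0.4  0.  -0. ]
```

```bash
python3 -m inch '[[0,0,0,0.86,-0.42,0.13,0],[0,0,0,0.86,-0.42,0.13,0],[0,0,0,0.86,-0.42,0.13,0],[0,0,0,0.86,-0.42,0.13,0],[0,0,0,0.86,-0.42,0.13,0],[0,0,0,0.86,-0.42,0.13,0],[0,0,0,0.86,-0.42,0.13,0],[0,0,0,0.86,-0.42,0.13,0]]' 40
python3 -m inch '[[0,0,0,0.86,-0.42,0.13,0],[0,0,0,0.86,-0.42,0.13,0],[0,0,0,0.86,-0.42,0.13,0],[0,0,0,0.86,-0.42,0.13,0],[0,0,0,0.86,-0.42,0.13,0],[0,0,0,0.86,-0.42,0.13,0],[0,0,0,0.86,-0.42,0.13,0],[0,0,0,0.86,-0.42,0.13,0]]'
python3 -m inch '[[0,0,0,0,0,0,0],[0,0,0,0,0,0,0]]'
python3 go.py 441 -365 200 441 -365 76
```

```text
clock: 0.77
eef_pos: [292.3, -486.0, 226.8]
tcp_rot: [-3.141, 0.0, 0.232]
contact_force: [0.3, -1.1, 0.2]
opening: 0.999
grasp_force: 0.0
clock: 1.43
eef_pos: [440.4, -364.7, 200.8]
tcp_rot: [-3.141, 0.0, 0.232]
contact_force: [-0.6, -0.2, -0.8]
opening: 1.001
grasp_force: 0.0
clock: 1.6
eef_pos: [440.2, -364.9, 200.8]
tcp_rot: [-3.141, 0.001, 0.234]
contact_force: [0.2, -0.5, 0.1]
opening: 0.998
grasp_force: 0.0
to [ 441. -365.  200.] tool shift total (fractions) [0.03 0.01 0.03]
to [ 441. -365.   76.] tool shift total (fractions) [0.   0.   4.96]
clock 1.6 pos [ 440.2 -364.9  200.8] rpy [-3.141e+00  1.000e-03  2.340e-01] open 0.998 grip 0.0 F [ 0.2 -0.5  0.1]
```

```bash
python3 -m inch '[[0,0,0,0.02,0,0.7,0],[0,0,0,0,0,0.7,0],[0,0,0,0,0,0.7,0],[0,0,0,0,0,0.7,0],[0,0,0,0,0,0.7,0],[0,0,0,0,0,0.7,0],[0,0,0,0,0,0.5,0],[0,0,0,0,0,0.3,0]]'
python3 -m inch '[[0,0,0,0,0,0,0],[0,0,0,0,0,0,1],[0,0,0,0,0,0,1],[0,0,0,0,0,0,1],[0,0,0,0,0,0,1],[0,0,0,0,0,0,1],[0,0,0,0,0,0,1],[0,0,0,0,0,0,1]]' 40
python3 -m inch '[[0,0,0,0,0,0,1],[0,0,0,0,0,0,1],[0,0,0,0,0,0,1],[0,0,0,0,0,0,1]]'
python3 go.py 441 -365 110 430 -255 110 430 -255 70
```

```text
clock: 2.27
eef_pos: [439.0, -365.7, 74.8]
tcp_rot: [-3.14, 0.001, 0.231]
contact_force: [-0.7, 0.3, 0.8]
opening: 1.003
grasp_force: 0.0
clock: 2.93
eef_pos: [440.8, -366.0, 77.3]
tcp_rot: [3.14, -0.001, 0.232]
contact_force: [-1.5, -0.4, 6.1]
opening: 0.469
grasp_force: 39.7
clock: 3.27
eef_pos: [440.8, -366.1, 77.4]
tcp_rot: [3.14, -0.001, 0.232]
contact_force: [-0.3, 0.7, 6.1]
opening: 0.467
grasp_force: 39.7
to [ 441. -365.  110.] tool shift total (fractions) [ 0.02 -0.04 -1.31]
to [ 430. -255.  110.] tool shift total (fractions) [ 0.58 -4.38 -0.01]
to [ 430. -255.   70.] tool shift total (fractions) [-0.  -0.   1.6]
clock 3.27 pos [ 440.8 -366.1   77.4] rpy [ 3.14e+00 -1.00e-03  2.32e-01] open 0.467 grip 39.70268878620118 F [-0.3  0.7  6.1]
```

```bash
python3 -m inch '[[0,0,0,0,0,-0.3,1],[0,0,0,0,0,-0.5,1],[0,0,0,0,0,-0.5,1],[0,0,0,0.1,-0.3,0,1],[0,0,0,0.1,-0.6,0,1],[0,0,0,0.1,-0.7,0,1],[0,0,0,0.1,-0.7,0,1],[0,0,0,0.1,-0.7,0,1]]'
python3 -m inch '[[0,0,0,0.1,-0.7,0,1],[0,0,0,0,-0.5,0,1],[0,0,0,0,-0.2,0,1],[0,0,0,0,0,0,1],[0,0,0,0,0,0,1],[0,0,0,0,0,0,1]]'
python3 go.py 430 -255 70
```

```text
clock: 3.93
eef_pos: [434.4, -287.5, 108.4]
tcp_rot: [-3.141, 0.001, 0.232]
contact_force: [0.6, 0.1, -1.5]
opening: 0.463
grasp_force: 40.1
clock: 4.43
eef_pos: [430.0, -255.7, 108.9]
tcp_rot: [3.141, -0.0, 0.232]
contact_force: [-0.3, 0.1, -0.9]
opening: 0.469
grasp_force: 40.1
to [ 430. -255.   70.] tool shift total (fractions) [ 0.01 -0.03  1.56]
clock 4.43 pos [ 430.  -255.7  108.9] rpy [ 3.141 -0.     0.232] open 0.469 grip 40.142195869702846 F [-0.3  0.1 -0.9]
```

```bash
python3 -m inch '[[0,0,0,0,0,0.5,1],[0,0,0,0,0,0.5,1],[0,0,0,0,0,0.3,1],[0,0,0,0,0,0.15,1],[0,0,0,0,0,0.05,1],[0,0,0,0,0,0.05,1],[0,0,0,0,0,0,1],[0,0,0,0,0,0,1]]'
```

```text
clock: 5.1
eef_pos: [429.9, -255.3, 70.4]
tcp_rot: [3.141, -0.0, 0.232]
contact_force: [0.3, -0.9, -0.3]
opening: 0.469
grasp_force: 40.1
```

```bash
python3 -m inch '[[0,0,0,0,0,0.04,1],[0,0,0,0,0,0.02,1],[0,0,0,0,0,0,0.3],[0,0,0,0,0,0,0],[0,0,0,0,0,0,0],[0,0,0,0,0,0,0],[0,0,0,0,0,-0.4,0],[0,0,0,0,0,-0.8,0]]'
python3 -m inch '[[0,0,0,0,0,-0.8,0],[0,0,0,0,0,-0.8,0],[0,0,0,0,0,-0.8,0],[0,0,0,0,0,-0.8,0],[0,0,0,0,0,-0.8,0],[0,0,0,0,0,-0.6,0],[0,0,0,0,0,0,0]]'
python3 go.py 511.5 -167 212 511.5 -167 166
```

```text
clock: 5.77
eef_pos: [428.3, -254.3, 97.6]
tcp_rot: [-3.139, 0.003, 0.232]
contact_force: [0.1, 0.5, 0.5]
opening: 0.996
grasp_force: 0.0
clock: 6.35
eef_pos: [431.1, -256.0, 217.3]
tcp_rot: [3.138, -0.004, 0.232]
contact_force: [1.2, 0.2, 0.0]
opening: 0.999
grasp_force: 0.0
to [ 511.5 -167.   212. ] tool shift total (fractions) [ 3.95 -2.73  0.22]
to [ 511.5 -167.   166. ] tool shift total (fractions) [-0.01 -0.01  1.84]
clock 6.35 pos [ 431.1 -256.   217.3] rpy [ 3.138 -0.004  0.232] open 0.999 grip 0.0 F [1.2 0.2 0. ]
```

```bash
python3 -m inch '[[0,0,0,0.8,-0.54,0,0],[0,0,0,0.8,-0.54,0,0],[0,0,0,0.8,-0.54,0,0],[0,0,0,0.8,-0.54,0,0],[0,0,0,0.6,-0.4,0,0],[0,0,0,0.2,-0.15,0,0],[0,0,0,0,0,0,0],[0,0,0,0,0,0,0]]'
python3 go.py 511.5 -167 212 511.5 -167 166
python3 - <<'E'
from rig import grab_frame
from h import *
T=grab_frame("top");cv2.imwrite("pics/t2.png",cv2.resize(T["pixels"][150:270,220:400,::-1],(750,500),interpolation=cv2.INTER_CUBIC))
E
```

```text
clock: 7.02
eef_pos: [510.7, -166.3, 213.2]
tcp_rot: [-3.141, 0.001, 0.233]
contact_force: [0.1, 0.7, 0.1]
opening: 1.002
grasp_force: 0.0
to [ 511.5 -167.   212. ] tool shift total (fractions) [0.02 0.04 0.05]
to [ 511.5 -167.   166. ] tool shift total (fractions) [0.   0.   1.84]
clock 7.02 pos [ 510.7 -166.3  213.2] rpy [-3.141e+00  1.000e-03  2.330e-01] open 1.002 grip 0.0 F [0.1 0.7 0.1]
```

View pics/t2.png

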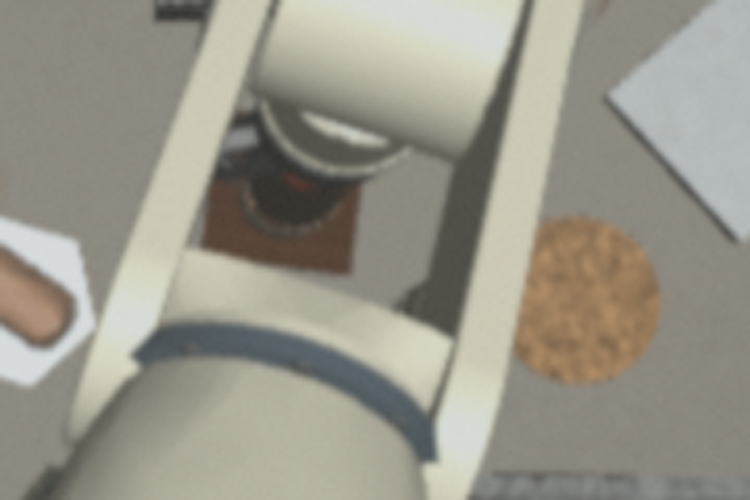

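The top view shows the gripper over the brown bottle, whose red cap is at about (300,180). The round coaster is now empty at (587,300).

```bash
python3 -m inch '[[0,0,0,0.02,0.03,0.4,0],[0,0,0,0,0,0.5,0],[0,0,0,0,0,0.5,0],[0,0,0,0,0,0.3,0],[0,0,0,0,0,0.15,0],[0,0,0,0,0,0,0],[0,0,0,0,0,0,0]]'
python3 -m inch '[[0,0,0,0,0,0,0.5],[0,0,0,0,0,0,1],[0,0,0,0,0,0,1],[0,0,0,0,0,0,1],[0,0,0,0,0,0,1],[0,0,0,0,0,0,1],[0,0,0,0,0,0,1],[0,0,0,0,0,0,1]]' 70
python3 -m inch '[[0,0,0,0,0,0,1],[0,0,0,0,0,0,1],[0,0,0,0,0,0,1],[0,0,0,0,0,0,1]]'
python3 go.py 445 -358 295
```

```text
clock: 7.65
eef_pos: [511.9, -167.1, 167.3]
tcp_rot: [-3.142, 0.0, 0.231]
contact_force: [-0.4, -0.7, -0.2]
opening: 1.002
grasp_force: 0.0
clock: 8.32
eef_pos: [512.5, -167.1, 167.9]
tcp_rot: [3.141, -0.001, 0.232]
contact_force: [0.1, -1.0, 6.7]
opening: 0.349
grasp_force: 69.3
clock: 8.65
eef_pos: [512.5, -167.1, 167.9]
tcp_rot: [3.141, -0.001, 0.232]
contact_force: [-0.1, -0.1, 5.2]
opening: 0.347
grasp_force: 69.3
to [ 445. -358.  295.] tool shift total (fractions) [-4.38  6.82 -5.08]
clock 8.65 pos [ 512.5 -167.1  167.9] rpy [ 3.141e+00 -1.000e-03  2.320e-01] open 0.347 grip 69.2617017799057 F [-0.1 -0.1  5.2]
```

```bash
python3 -m inch '[[0,0,0,0,0,-0.2,1],[0,0,0,0,0,-0.3,1],[0,0,0,0,0,-0.5,1],[0,0,0,0,0,-0.6,1],[0,0,0,0,0,-0.6,1],[0,0,0,0,0,-0.6,1],[0,0,0,0,0,-0.6,1],[0,0,0,0,0,-0.6,1]]'
python3 -m inch '[[0,0,0,0,0,-0.5,1],[0,0,0,0,0,-0.3,1],[0,0,0,0,0,-0.2,1],[0,0,0,-0.1,0.15,0,1],[0,0,0,-0.2,0.3,0,1],[0,0,0,-0.3,0.5,0,1],[0,0,0,-0.4,0.6,0,1],[0,0,0,-0.4,0.6,0,1]]'
python3 -m inch '[[0,0,0,-0.4,0.6,0,1],[0,0,0,-0.4,0.6,0,1],[0,0,0,-0.4,0.6,0,1],[0,0,0,-0.4,0.6,0,1],[0,0,0,-0.4,0.6,0,1],[0,0,0,-0.3,0.6,0,1],[0,0,0,-0.3,0.5,0,1],[0,0,0,-0.2,0.4,0,1]]'
python3 -m inch '[[0,0,0,-0.1,0.2,0,1],[0,0,0,0,0,0,1],[0,0,0,0,0,0,1],[0,0,0,0,0,0,1],[0,0,0,0,0,0,1],[0,0,0,0,0,0,1],[0,0,0,0,0,0,1],[0,0,0,0,0,0,1]]'
python3 go.py 445 -358 295 445 -358 170
python3 - <<'E'
from rig import grab_frame
from h import *
T=grab_frame("scene");cv2.imwrite("pics/s3.png",cv2.resize(T["pixels"][60:260,150:420,::-1],(800,593),interpolation=cv2.INTER_CUBIC))
E
```

```text
clock: 9.32
eef_pos: [511.4, -166.6, 268.0]
tcp_rot: [-3.141, 0.001, 0.232]
contact_force: [0.0, -0.1, -4.2]
opening: 0.347
grasp_force: 69.3
clock: 9.98
eef_pos: [489.2, -228.1, 291.1]
tcp_rot: [-3.141, 0.002, 0.232]
contact_force: [0.5, -0.2, -4.1]
opening: 0.35
grasp_force: 69.3
clock: 10.65
eef_pos: [446.8, -354.1, 291.4]
tcp_rot: [-3.141, 0.001, 0.231]
contact_force: [-0.1, 0.2, -3.7]
opening: 0.348
grasp_force: 69.3
clock: 11.32
eef_pos: [446.9, -357.9, 292.4]
tcp_rot: [3.142, -0.0, 0.232]
contact_force: [0.5, 0.1, -4.2]
opening: 0.347
grasp_force: 69.3
to [ 445. -358.  295.] tool shift total (fractions) [-0.07 -0.01 -0.11]
to [ 445. -358.  170.] tool shift total (fractions) [-0. -0.  5.]
clock 11.32 pos [ 446.9 -357.9  292.4] rpy [ 3.142 -0.     0.232] open 0.347 grip 69.321368081728 F [ 0.5  0.1 -4.2]
```

View pics/s3.png

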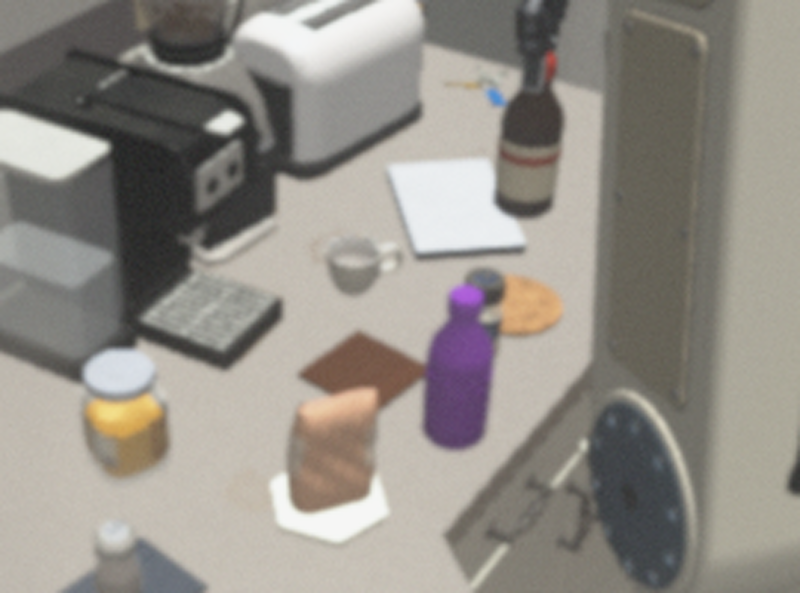

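The brown bottle hangs upright at (530,150), and the spice jar stands upright at (485,290) behind the purple bottle. Next I lower the bottle onto the round coaster.

```bash
python3 -m inch '[[0,0,0,-0.05,0,0.2,1],[0,0,0,0,0,0.5,1],[0,0,0,0,0,0.6,1],[0,0,0,0,0,0.6,1],[0,0,0,0,0,0.6,1],[0,0,0,0,0,0.6,1],[0,0,0,0,0,0.5,1],[0,0,0,0,0,0.5,1]]'
python3 -m inch '[[0,0,0,0,0,0.4,1],[0,0,0,0,0,0.2,1],[0,0,0,0,0,0.1,1],[0,0,0,0,0,0.06,1],[0,0,0,0,0,0,1],[0,0,0,0,0,0,1],[0,0,0,0,0,0,1]]'
```

```text
clock: 12.03
eef_pos: [445.3, -358.3, 188.6]
tcp_rot: [-3.141, 0.0, 0.232]
contact_force: [0.7, 0.2, -4.5]
opening: 0.347
grasp_force: 69.3
clock: 12.62
eef_pos: [445.8, -358.7, 171.4]
tcp_rot: [3.141, -0.001, 0.232]
contact_force: [0.2, -0.1, -4.6]
opening: 0.346
grasp_force: 69.3
```

```bash
python3 -m inch '[[0,0,0,0,0,0.04,1],[0,0,0,0,0,0.04,1],[0,0,0,0,0,0.03,1],[0,0,0,0,0,0.03,1],[0,0,0,0,0,0.02,1],[0,0,0,0,0,0,1],[0,0,0,0,0,0,1]]'
```

```text
clock: 13.2
eef_pos: [445.9, -358.8, 167.9]
tcp_rot: [3.141, -0.001, 0.232]
contact_force: [-1.6, 1.8, 6.4]
opening: 0.348
grasp_force: 70.5
```

```bash
python3 -m inch '[[0,0,0,0,0,0,0.5],[0,0,0,0,0,0,0],[0,0,0,0,0,0,0],[0,0,0,0,0,0,0],[0,0,0,0,0,-0.2,0],[0,0,0,0,0,-0.5,0],[0,0,0,0,0,-0.8,0],[0,0,0,0,0,-0.8,0]]'
python3 -m inch '[[0,0,0,0,0,-0.6,0],[0,0,0,0,0,0,0.2],[0,0,0,0,0,0,0.2],[0,0,0,0,0,0,0.2]]'
python3 go.py 430 -255 238 430 -255 70
```

```text
clock: 13.87
eef_pos: [445.2, -358.3, 224.7]
tcp_rot: [-3.141, 0.001, 0.232]
contact_force: [0.1, -0.2, -0.1]
opening: 1.001
grasp_force: 0.0
clock: 14.2
eef_pos: [445.1, -358.2, 238.6]
tcp_rot: [-3.141, 0.001, 0.232]
contact_force: [-0.2, 0.5, -0.2]
opening: 0.8
grasp_force: 0.0
to [ 430. -255.  238.] tool shift total (fractions) [ 0.36 -4.16  0.02]
to [ 430. -255.   70.] tool shift total (fractions) [0.   0.   6.72]
clock 14.2 pos [ 445.1 -358.2  238.6] rpy [-3.141e+00  1.000e-03  2.320e-01] open 0.8 grip 0.0 F [-0.2  0.5 -0.2]
```

```bash
python3 -m inch '[[0,0,0,0.06,-0.7,0,0.2],[0,0,0,0.06,-0.7,0,0.2],[0,0,0,0.06,-0.7,0,0.2],[0,0,0,0.06,-0.7,0,0.2],[0,0,0,0.06,-0.7,0,0.2],[0,0,0,0.06,-0.66,0,0.2],[0,0,0,0,0,0,0.2],[0,0,0,0,0,0,0.2]]'
python3 -m inch '[[0,0,0,0,0,0.7,0.2],[0,0,0,0,0,0.7,0.2],[0,0,0,0,0,0.7,0.2],[0,0,0,0,0,0.7,0.2],[0,0,0,0,0,0.7,0.2],[0,0,0,0,0,0.7,0.2],[0,0,0,0,0,0.7,0.2],[0,0,0,0,0,0.7,0.2]]'
python3 -m inch '[[0,0,0,0,0,0.7,0.2],[0,0,0,0,0,0.36,0.2],[0,0,0,0,0,0,0.2],[0,0,0,0,0,0,0.2],[0,0,0,0,0,0,1],[0,0,0,0,0,0,1],[0,0,0,0,0,0,1],[0,0,0,0,0,0,1]]' 40
python3 -m inch '[[0,0,0,0,0,0,1],[0,0,0,0,0,0,1],[0,0,0,0,0,0,1],[0,0,0,0,0,0,1]]'
python3 go.py 513 -166.5 110 513 -166.5 79
```

```text
clock: 14.87
eef_pos: [430.2, -254.4, 238.8]
tcp_rot: [-3.141, 0.001, 0.233]
contact_force: [0.1, -0.4, 0.6]
opening: 0.799
grasp_force: 0.0
clock: 15.53
eef_pos: [430.5, -256.0, 98.1]
tcp_rot: [3.141, 0.0, 0.231]
contact_force: [0.4, 1.0, -0.3]
opening: 0.803
grasp_force: 0.0
clock: 16.2
eef_pos: [431.0, -255.6, 73.8]
tcp_rot: [3.14, -0.001, 0.232]
contact_force: [0.1, 1.0, 6.4]
opening: 0.47
grasp_force: 39.8
clock: 16.53
eef_pos: [431.1, -255.6, 73.8]
tcp_rot: [3.14, -0.001, 0.232]
contact_force: [-1.6, 1.0, 6.3]
opening: 0.467
grasp_force: 39.8
to [ 513.  -166.5  110. ] tool shift total (fractions) [ 4.01 -2.71 -1.45]
to [ 513.  -166.5   79. ] tool shift total (fractions) [-0.   -0.    1.24]
clock 16.53 pos [ 431.1 -255.6   73.8] rpy [ 3.14e+00 -1.00e-03  2.32e-01] open 0.467 grip 39.78613916784525 F [-1.6  1.   6.3]
```

```bash
python3 -m inch '[[0,0,0,0,0,-0.3,1],[0,0,0,0,0,-0.6,1],[0,0,0,0,0,-0.6,1],[0,0,0,0.2,-0.14,0,1],[0,0,0,0.5,-0.34,0,1],[0,0,0,0.6,-0.4,0,1],[0,0,0,0.6,-0.4,0,1],[0,0,0,0.6,-0.4,0,1]]'
python3 -m inch '[[0,0,0,0.6,-0.4,0,1],[0,0,0,0.5,-0.34,0,1],[0,0,0,0.3,-0.2,0,1],[0,0,0,0.12,-0.08,0,1],[0,0,0,0,0,0,1],[0,0,0,0,0,0,1],[0,0,0,0,0,0,1]]'
python3 go.py 513 -166.5 83
```

```text
clock: 17.2
eef_pos: [482.1, -199.0, 110.1]
tcp_rot: [-3.142, -0.0, 0.231]
contact_force: [0.3, -0.2, -0.9]
opening: 0.465
grasp_force: 40.4
clock: 17.78
eef_pos: [512.1, -166.8, 110.1]
tcp_rot: [-3.141, 0.001, 0.231]
contact_force: [0.0, -0.1, -1.2]
opening: 0.467
grasp_force: 40.4
to [ 513.  -166.5   83. ] tool shift total (fractions) [ 0.04 -0.    1.09]
clock 17.78 pos [ 512.1 -166.8  110.1] rpy [-3.141e+00  1.000e-03  2.310e-01] open 0.467 grip 40.432288348674774 F [ 0.  -0.1 -1.2]
```

```bash
python3 -m inch '[[0,0,0,0.02,0,0.4,1],[0,0,0,0,0,0.4,1],[0,0,0,0,0,0.2,1],[0,0,0,0,0,0.06,1],[0,0,0,0,0,0.03,1],[0,0,0,0,0,0,1],[0,0,0,0,0,0,1],[0,0,0,0,0,0,1]]'
python3 -m inch '[[0,0,0,0,0,0.03,1],[0,0,0,0,0,0.03,1],[0,0,0,0,0,0,1],[0,0,0,0,0,0,1]]'
```

```text
clock: 18.45
eef_pos: [513.4, -166.4, 83.3]
tcp_rot: [3.141, -0.0, 0.232]
contact_force: [-0.2, 0.9, -1.4]
opening: 0.466
grasp_force: 40.4
clock: 18.78
eef_pos: [513.4, -166.3, 81.9]
tcp_rot: [3.141, -0.001, 0.232]
contact_force: [-0.2, 0.3, 3.5]
opening: 0.466
grasp_force: 40.6
```

```bash
python3 -m inch '[[0,0,0,0,0,0,0.5],[0,0,0,0,0,0,0.2],[0,0,0,0,0,0,0.2],[0,0,0,0,0,0,0.2],[0,0,0,0,0,-0.3,0.2],[0,0,0,0,0,-0.7,0.2],[0,0,0,0,0,-0.8,0.2],[0,0,0,0,0,-0.8,0.2]]'
python3 -m inch '[[0,0,0,0,0,-0.8,0.2],[0,0,0,0,0,-0.8,0.2],[0,0,0,0,0,-0.8,0.2],[0,0,0,0,0,-0.4,0.2],[0,0,0,0,0,0,0.2]]'
python3 go.py 510 218.5 210 510 218.5 84
```

```text
clock: 19.45
eef_pos: [512.9, -166.2, 147.5]
tcp_rot: [-3.141, 0.001, 0.232]
contact_force: [-0.1, 0.2, 0.4]
opening: 0.802
grasp_force: 0.0
clock: 19.87
eef_pos: [514.4, -166.7, 219.1]
tcp_rot: [3.139, -0.004, 0.232]
contact_force: [0.8, -1.3, -0.7]
opening: 0.802
grasp_force: 0.0
to [510.  218.5 210. ] tool shift total (fractions) [  3.37 -15.04   0.34]
to [510.  218.5  84. ] tool shift total (fractions) [-0.02 -0.01  5.04]
clock 19.87 pos [ 514.4 -166.7  219.1] rpy [ 3.139 -0.004  0.232] open 0.802 grip 0.0 F [ 0.8 -1.3 -0.7]
```

```bash
python3 -m inch '[[0,0,0,0.2,-0.94,0,0.2],[0,0,0,0.21,-0.94,0,0.2],[0,0,0,0.21,-0.94,0,0.2],[0,0,0,0.21,-0.94,0,0.2],[0,0,0,0.21,-0.94,0,0.2],[0,0,0,0.21,-0.94,0,0.2],[0,0,0,0.21,-0.94,0,0.2],[0,0,0,0.21,-0.94,0,0.2]]'
python3 -m inch '[[0,0,0,0.21,-0.94,0,0.2],[0,0,0,0.21,-0.94,0,0.2],[0,0,0,0.21,-0.94,0,0.2],[0,0,0,0.21,-0.94,0,0.2],[0,0,0,0.21,-0.94,0,0.2],[0,0,0,0.21,-0.94,0,0.2],[0,0,0,0.21,-0.94,0,0.2],[0,0,0,0.21,-0.94,0,0.2]]'
python3 -m inch '[[0,0,0,0,0,0,0.2],[0,0,0,0,0,0,0.2],[0,0,0,0,0,0,0.2]]'
python3 go.py 510 218.5 84
python3 - <<'E'
from rig import grab_frame
from h import *
T=grab_frame("top");np.savez("/tmp/top2.npz",**T);cv2.imwrite("pics/t4.png",cv2.resize(T["pixels"][130:270,115:400,::-1],(800,393),interpolation=cv2.INTER_CUBIC))
E
```

```text
clock: 20.53
eef_pos: [509.8, 27.4, 215.3]
tcp_rot: [-3.141, 0.002, 0.232]
contact_force: [0.6, -0.0, 0.8]
opening: 0.8
grasp_force: 0.0
clock: 21.2
eef_pos: [507.5, 219.8, 215.2]
tcp_rot: [3.141, 0.002, 0.232]
contact_force: [1.2, 0.2, -0.2]
opening: 0.797
grasp_force: 0.0
clock: 21.45
eef_pos: [507.7, 218.3, 215.5]
tcp_rot: [3.141, 0.002, 0.232]
contact_force: [-0.3, 0.3, -1.4]
opening: 0.798
grasp_force: 0.0
to [510.  218.5  84. ] tool shift total (fractions) [0.1  0.01 5.26]
clock 21.45 pos [507.7 218.3 215.5] rpy [3.141e+00 2.000e-03 2.320e-01] open 0.798 grip 0.0 F [-0.3  0.3 -1.4]
```

View pics/t4.png

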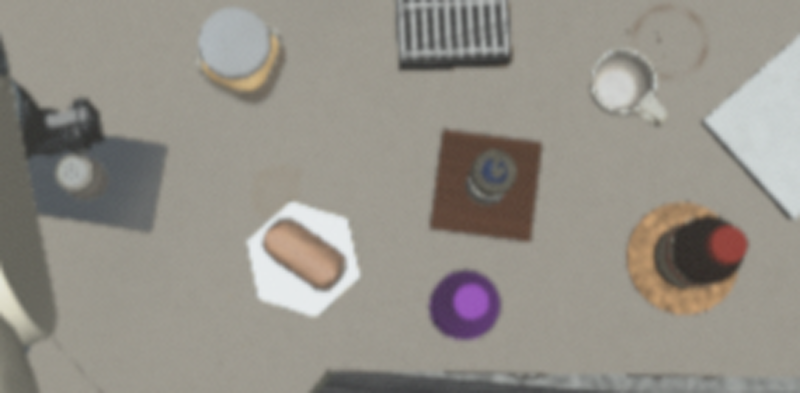

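The spice jar is upright on the square coaster at (492,175) and the bottle upright on the round one at (700,250). The salt is at (77,174), under the gripper.

```bash
python3 -m inch '[[0,0,0,0.08,0,0.4,0.2],[0,0,0,0,0,0.7,0.2],[0,0,0,0,0,0.8,0.2],[0,0,0,0,0,0.8,0.2],[0,0,0,0,0,0.8,0.2],[0,0,0,0,0,0.8,0.2],[0,0,0,0,0,0.6,0.2],[0,0,0,0,0,0.36,0.2]]'
python3 -m inch '[[0,0,0,0,0,0,0.2],[0,0,0,0,0,0,0.2],[0,0,0,0,0,0,1],[0,0,0,0,0,0,1],[0,0,0,0,0,0,1],[0,0,0,0,0,0,1],[0,0,0,0,0,0,1],[0,0,0,0,0,0,1]]' 30
python3 -m inch '[[0,0,0,0,0,0,1],[0,0,0,0,0,0,1],[0,0,0,0,0,0,1]]'
python3 go.py 400 130 115 400 130 77
python3 - <<'E'
from h import *
T=dict(np.load("/tmp/top2.npz"));P=cloud(T).reshape(-1,3)
for n,w,z in(("bottle",(445,-358),165),("spice",(513,-166),106)):
    q=P[(np.hypot(*(P[:,:2]-w).T)<40)&(P[:,2]>z)]; print(n,((q.max(0)+q.min(0))/2).round(1),np.ptp(q,0).round())
E
```

```text
clock: 22.17
eef_pos: [509.3, 217.9, 82.6]
tcp_rot: [3.141, 0.003, 0.231]
contact_force: [0.3, -0.3, 0.3]
opening: 0.796
grasp_force: 0.0
clock: 22.83
eef_pos: [511.0, 219.6, 86.1]
tcp_rot: [-3.141, -0.002, 0.232]
contact_force: [-0.2, -0.8, 6.4]
opening: 0.379
grasp_force: 29.6
clock: 23.08
eef_pos: [511.0, 219.6, 86.1]
tcp_rot: [-3.141, -0.002, 0.232]
contact_force: [-0.7, -1.0, 6.4]
opening: 0.38
grasp_force: 29.6
to [400. 130. 115.] tool shift total (fractions) [-5.14  2.47 -1.17]
to [400. 130.  77.] tool shift total (fractions) [-0.    0.    1.52]
clock 23.08 pos [511.  219.6  86.1] rpy [-3.141e+00 -2.000e-03  2.320e-01] open 0.38 grip 29.626246426196303 F [-0.7 -1.   6.4]
bottle [ 446.  -357.6  170.6] [31. 30. 11.]
spice [ 512.8 -164.7  113. ] [39. 38. 14.]
```

```bash
python3 -m inch '[[0,0,0,0,0,-0.3,1],[0,0,0,0,0,-0.5,1],[0,0,0,0,0,-0.4,1],[0,0,0,-0.3,0.15,0,1],[0,0,0,-0.6,0.3,0,1],[0,0,0,-0.7,0.35,0,1],[0,0,0,-0.7,0.35,0,1],[0,0,0,-0.7,0.35,0,1]]'
python3 -m inch '[[0,0,0,-0.7,0.35,0,1],[0,0,0,-0.7,0.35,0,1],[0,0,0,-0.4,0.2,0,1],[0,0,0,-0.15,0.1,0,1],[0,0,0,0,0,0,1],[0,0,0,0,0,0,1],[0,0,0,0,0,0,1]]'
python3 go.py 400 130 79
```

```text
clock: 23.75
eef_pos: [444.4, 164.7, 114.8]
tcp_rot: [3.142, 0.0, 0.232]
contact_force: [0.2, 0.3, -0.0]
opening: 0.38
grasp_force: 30.0
clock: 24.33
eef_pos: [405.3, 130.6, 115.3]
tcp_rot: [-3.141, -0.001, 0.232]
contact_force: [0.6, 0.4, -0.6]
opening: 0.378
grasp_force: 30.0
to [400. 130.  79.] tool shift total (fractions) [-0.22 -0.02  1.45]
clock 24.33 pos [405.3 130.6 115.3] rpy [-3.141e+00 -1.000e-03  2.320e-01] open 0.378 grip 30.046961924090283 F [ 0.6  0.4 -0.6]
```

```bash
python3 -m inch '[[0,0,0,0,0,0.4,1],[0,0,0,0,0,0.5,1],[0,0,0,0,0,0.3,1],[0,0,0,0,0,0.15,1],[0,0,0,0,0,0.05,1],[0,0,0,0,0,0.03,1],[0,0,0,0,0,0,1],[0,0,0,0,0,0,1]]'
python3 -m inch '[[0,0,0,0,0,0.03,1],[0,0,0,0,0,0.02,1],[0,0,0,0,0,0,1],[0,0,0,0,0,0,1]]'
```

```text
clock: 25.0
eef_pos: [404.5, 130.2, 79.6]
tcp_rot: [-3.142, -0.001, 0.232]
contact_force: [-0.5, 0.4, -1.1]
opening: 0.384
grasp_force: 30.0
clock: 25.33
eef_pos: [404.3, 130.1, 78.2]
tcp_rot: [-3.142, -0.0, 0.232]
contact_force: [-0.4, 0.3, -0.1]
opening: 0.374
grasp_force: 30.1
```

```bash
python3 -m inch '[[0,0,0,0,0,0.03,1],[0,0,0,0,0,0,0.5],[0,0,0,0,0,0,0],[0,0,0,0,0,0,0],[0,0,0,0,0,0,0],[0,0,0,0,0,-0.3,0],[0,0,0,0,0,-0.6,0],[0,0,0,0,0,-0.8,0]]'
python3 -m inch '[[0,0,-0.034,0,0,-0.8,0],[0,0,-0.034,0,0,-0.8,0],[0,0,-0.034,0,0,-0.8,0],[0,0,-0.034,0,0,-0.8,0],[0,0,-0.034,0,0,-0.4,0],[0,0,-0.034,0,0,0,0],[0,0,-0.034,0,0,0,0],[0,0,0,0,0,0,0]]'
python3 go.py 436 6 195 436 6 84
python3 - <<'E'
from rig import grab_frame
from h import *
T=grab_frame("top");np.savez("/tmp/top3.npz",**T);S=grab_frame("scene");cv2.imwrite("pics/t5.png",cv2.resize(np.hstack([T["pixels"][150:270,115:295,::-1],S["pixels"][170:290,150:330,::-1]]),(800,267),interpolation=cv2.INTER_CUBIC))
E
```

```text
clock: 26.0
eef_pos: [403.2, 129.8, 119.7]
tcp_rot: [3.141, 0.003, 0.232]
contact_force: [0.9, 0.5, 1.1]
opening: 0.996
grasp_force: 0.0
clock: 26.67
eef_pos: [404.2, 130.1, 210.5]
tcp_rot: [3.141, -0.001, 0.984]
contact_force: [0.0, -0.4, -0.1]
opening: 0.999
grasp_force: 0.0
to [436.   6. 195.] tool shift total (fractions) [-3.43  3.81  0.62]
to [436.   6.  84.] tool shift total (fractions) [-0.   -0.    4.44]
clock 26.67 pos [404.2 130.1 210.5] rpy [ 3.141e+00 -1.000e-03  9.840e-01] open 0.999 grip 0.0 F [ 0.  -0.4 -0.1]
```

View pics/t5.png

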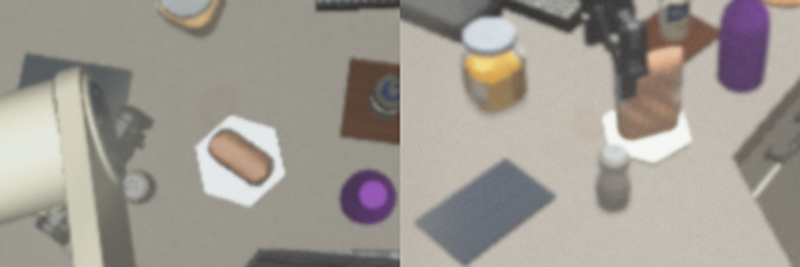

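The salt stands upright at (137,185) in the left half. The packet is still on the hexagon at (240,157).

```bash
python3 -m inch '[[0,0,0,-0.57,0.63,0,0],[0,0,0,-0.57,0.63,0,0],[0,0,0,-0.57,0.63,0,0],[0,0,0,-0.57,0.63,0,0],[0,0,0,-0.57,0.63,0,0],[0,0,0,-0.57,0.63,0,0],[0,0,0,0,0,0,0],[0,0,0,0,0,0,0]]'
python3 go.py 436 5.5 83
```

```text
clock: 27.43
eef_pos: [434.9, 5.7, 209.7]
tcp_rot: [-3.141, 0.0, 0.975]
contact_force: [-1.2, -0.0, 0.5]
opening: 0.998
grasp_force: 0.0
to [436.    5.5  83. ] tool shift total (fractions) [0.02 0.04 5.07]
clock 27.43 pos [434.9   5.7 209.7] rpy [-3.141  0.     0.975] open 0.998 grip 0.0 F [-1.2 -0.   0.5]
```

```bash
python3 -m inch '[[0,0,0,0.02,0.04,0.5,0],[0,0,0,0,0,0.8,0],[0,0,0,0,0,0.8,0],[0,0,0,0,0,0.8,0],[0,0,0,0,0,0.7,0],[0,0,0,0,0,0.6,0],[0,0,0,0,0,0.5,0],[0,0,0,0,0,0.37,0]]'
python3 -m inch '[[0,0,0,0,0,0,0],[0,0,0,0,0,0,0],[0,0,0,0,0,0,0.5],[0,0,0,0,0,0,1],[0,0,0,0,0,0,1],[0,0,0,0,0,0,1],[0,0,0,0,0,0,1],[0,0,0,0,0,0,1]]' 45
python3 -m inch '[[0,0,0,0,0,0,1],[0,0,0,0,0,0,1],[0,0,0,0,0,0,1]]'
python3 go.py 513 220 83
```

```text
clock: 28.1
eef_pos: [435.3, 7.1, 81.9]
tcp_rot: [-3.14, 0.001, 0.978]
contact_force: [-0.2, -0.6, 0.5]
opening: 0.996
grasp_force: 0.0
clock: 28.77
eef_pos: [437.0, 6.2, 83.9]
tcp_rot: [3.14, -0.001, 0.979]
contact_force: [0.3, -0.2, 4.5]
opening: 0.492
grasp_force: 43.8
clock: 29.02
eef_pos: [437.0, 6.2, 83.9]
tcp_rot: [3.14, -0.001, 0.979]
contact_force: [0.7, -0.8, 5.6]
opening: 0.494
grasp_force: 43.8
to [513. 220.  83.] tool shift total (fractions) [ 8.79 -2.25  0.04]
clock 29.02 pos [437.    6.2  83.9] rpy [ 3.14e+00 -1.00e-03  9.79e-01] open 0.494 grip 43.787366745527834 F [ 0.7 -0.8  5.6]
```

```bash
python3 -m inch '[[0,0,0,0,0,-0.3,1],[0,0,0,0,0,-0.6,1],[0,0,-0.028,0,0,-0.7,1],[0,0,-0.028,0,0,-0.7,1],[0,0,-0.028,0,0,-0.7,1],[0,0,-0.028,0,0,-0.7,1],[0,0,-0.028,0,0,-0.6,1],[0,0,0,0,0,-0.3,1]]'
python3 -m inch '[[0,0,0,0,0,0,1],[0,0,0,0,0,0,1],[0,0,0,0,0,0,1]]'
python3 go.py 513 220 195
```

```text
clock: 29.68
eef_pos: [436.6, 6.2, 200.2]
tcp_rot: [3.139, -0.0, 1.423]
contact_force: [1.2, 0.4, -2.7]
opening: 0.488
grasp_force: 45.1
clock: 29.93
eef_pos: [435.4, 6.3, 197.3]
tcp_rot: [-3.14, 0.0, 1.417]
contact_force: [-0.4, 0.8, -1.5]
opening: 0.488
grasp_force: 45.1
to [513. 220. 195.] tool shift total (fractions) [8.92 1.76 0.09]
clock 29.93 pos [435.4   6.3 197.3] rpy [-3.14   0.     1.417] open 0.488 grip 45.08197688148357 F [-0.4  0.8 -1.5]
```

```bash
python3 -m inch '[[0,0,0,0.25,0.05,0,1],[0,0,0,0.5,0.1,0,1],[0,0,0,0.7,0.14,0,1],[0,0,0,0.8,0.16,0,1],[0,0,0,0.8,0.16,0,1],[0,0,0,0.8,0.16,0,1],[0,0,0,0.8,0.16,0,1],[0,0,0,0.8,0.16,0,1]]'
python3 -m inch '[[0,0,0,0.8,0.16,0,1],[0,0,0,0.8,0.16,0,1],[0,0,0,0.7,0.14,0,1],[0,0,0,0.5,0.1,0,1],[0,0,0,0.4,0.07,0,1],[0,0,0,0.2,0.03,0,1],[0,0,0,0.07,0.01,0,1],[0,0,0,0,0,0,1]]'
python3 -m inch '[[0,0,0,0,0,0,1],[0,0,0,0,0,0,1],[0,0,0,0,0,0,1]]'
python3 go.py 513 220 84
```

```text
clock: 30.6
eef_pos: [483.4, 138.2, 197.0]
tcp_rot: [-3.14, 0.001, 1.418]
contact_force: [0.2, 0.1, -1.2]
opening: 0.493
grasp_force: 45.1
clock: 31.27
eef_pos: [513.0, 219.9, 197.8]
tcp_rot: [-3.141, 0.0, 1.419]
contact_force: [0.4, 0.4, -2.1]
opening: 0.485
grasp_force: 45.1
clock: 31.52
eef_pos: [513.1, 219.5, 198.1]
tcp_rot: [3.142, 0.0, 1.419]
contact_force: [0.6, -1.2, -1.9]
opening: 0.492
grasp_force: 45.1
to [513. 220.  84.] tool shift total (fractions) [ 0.02 -0.01  4.57]
clock 31.52 pos [513.1 219.5 198.1] rpy [3.142 0.    1.419] open 0.492 grip 45.067805321887136 F [ 0.6 -1.2 -1.9]
```

Run:
```python
from rig import grab_frame
from h import *
T=grab_frame("top");S=grab_frame("scene");np.savez("/tmp/top4.npz",**T);np.savez("/tmp/scene4.npz",**S);cv2.imwrite("pics/t6.png",cv2.resize(np.hstack([T["pixels"][130:270,95:305,::-1],S["pixels"][150:290,140:350,::-1]]),(800,267),interpolation=cv2.INTER_CUBIC))
```

```text
(no output)
```

View pics/t6.png

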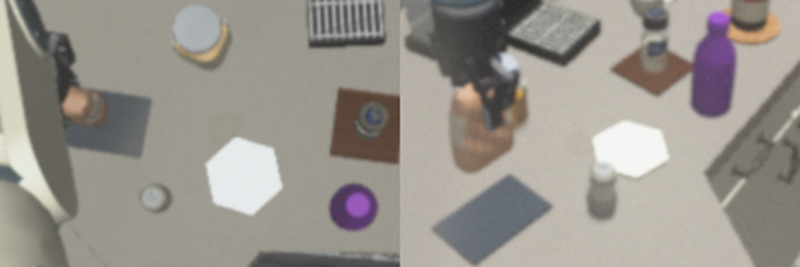

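The packet hangs upright in the gripper above the oblong coaster (right half, (485,130)). The hexagon is empty at (244,176). Next I check how far the packet sits off the gripper's centre along its long side, and refine the hexagon's centre.

Run:
```python
from h import *
y=1.419;ax=np.array([np.cos(y),np.sin(y)]);ay=np.array([np.sin(y),-np.cos(y)])
for n in("scene","top"):
    F=dict(np.load(f"/tmp/{n}4.npz"));P=cloud(F).reshape(-1,3);d=P[:,:2]-[513,219.5]
    a=d@ax;b=d@ay
    for lo,hi in((126,145),(145,170),(185,215)):
        m=(abs(a)<65)&(abs(b)<32)&(P[:,2]>lo)&(P[:,2]<hi)
        if m.sum()>5: print(n,lo,m.sum(),"along",np.percentile(a[m],[1,5,95,99]).round(),"across",np.percentile(b[m],[2,98]).round())
    I=cv2.cvtColor(np.ascontiguousarray(F["pixels"]),cv2.COLOR_RGB2GRAY)
    c=onplane(F,np.c_[[c.ravel() for c in np.mgrid[:384,:512][::-1]]].T,8)[:,:2]
    m=((np.hypot(*(c-[438,10]).T)<75).reshape(384,512)&(I>190)).astype(np.uint8)
    M=cv2.moments(m,True);print(n,"hex",onplane(F,[(M["m10"]/M["m00"],M["m01"]/M["m00"])],8)[0],m.sum())
```

```text
scene 126 184 along [-30. -25.  40.  41.] across [-23.   6.]
scene 145 284 along [-33. -28.  40.  41.] across [-22.   7.]
scene 185 232 along [-20.   6.  39.  40.] across [-31.   9.]
scene hex [436.77403272  12.75294499   8.        ] 1045
top 126 27 along [-38. -38.  -8.  -1.] across [-19.  15.]
top 145 65 along [-40. -39.  -8.  -4.] across [-20.  18.]
top 185 118 along [-40. -40.  -6.  -4.] across [-27.  27.]
top hex [437.65383903  11.41573689   8.        ] 1176
```

```bash
python3 -m inch '[[0,0,0,0,0,0.3,1],[0,0,0,0,0,0.6,1],[0,0,0,0,0,0.7,1],[0,0,0,0,0,0.7,1],[0,0,0,0,0,0.7,1],[0,0,0,0,0,0.6,1],[0,0,0,0,0,0.4,1],[0,0,0,0,0,0.2,1]]'
python3 -m inch '[[0,0,0,0,0,0.1,1],[0,0,0,0,0,0.1,1],[0,0,0,0,0,0.05,1],[0,0,0,0,0,0.05,1],[0,0,0,0,0,0,1],[0,0,0,0,0,0,1],[0,0,0,0,0,0,1]]'
```

```text
clock: 32.28
eef_pos: [512.4, 219.7, 91.3]
tcp_rot: [-3.14, 0.001, 1.419]
contact_force: [0.6, 0.1, -0.8]
opening: 0.488
grasp_force: 45.1
clock: 32.87
eef_pos: [513.4, 220.2, 85.9]
tcp_rot: [3.141, -0.0, 1.419]
contact_force: [0.1, -0.7, -1.3]
opening: 0.489
grasp_force: 45.1
```

```bash
python3 -m inch '[[0,0,0,0,0,0.04,1],[0,0,0,0,0,0.03,1],[0,0,0,0,0,0.02,1],[0,0,0,0,0,0,1],[0,0,0,0,0,0,1]]'
```

```text
clock: 33.28
eef_pos: [513.4, 220.1, 83.9]
tcp_rot: [3.141, -0.0, 1.419]
contact_force: [-1.7, -1.4, 6.3]
opening: 0.492
grasp_force: 45.2
```

```bash
python3 -m inch '[[0,0,0,0,0,0,0.4],[0,0,0,0,0,0,0],[0,0,0,0,0,0,0],[0,0,0,0,0,0,0],[0,0,0,0,0,0,0],[0,0,0,0,0,-0.3,0],[0,0,0,0,0,-0.6,0],[0,0,0,0,0,-0.8,0]]'
python3 -m inch '[[0,0,0,0,0,-0.8,0],[0,0,0,0,0,-0.8,0],[0,0,0,0,0,-0.8,0],[0,0,0,0,0,-0.5,0],[0,0,0,0,0,0,0.15],[0,0,0,0,0,0,0.15],[0,0,0,0,0,0,0.15]]'
python3 go.py 404 130 195 404 130 77
```

```text
clock: 33.95
eef_pos: [512.3, 219.7, 125.5]
tcp_rot: [-3.139, 0.001, 1.419]
contact_force: [0.8, 0.1, 0.9]
opening: 1.002
grasp_force: 0.0
clock: 34.53
eef_pos: [512.7, 219.9, 197.6]
tcp_rot: [-3.141, 0.0, 1.419]
contact_force: [-0.2, 0.1, -0.5]
opening: 0.85
grasp_force: 0.0
to [404. 130. 195.] tool shift total (fractions) [-4.21 -3.76  0.11]
to [404. 130.  77.] tool shift total (fractions) [0.   0.   4.72]
clock 34.53 pos [512.7 219.9 197.6] rpy [-3.141  0.     1.419] open 0.85 grip 0.0 F [-0.2  0.1 -0.5]
```

```bash
python3 -m inch '[[0,0,0,-0.6,-0.54,0,0.15],[0,0,0,-0.6,-0.54,0,0.15],[0,0,0,-0.6,-0.54,0,0.15],[0,0,0,-0.6,-0.54,0,0.15],[0,0,0,-0.6,-0.54,0,0.15],[0,0,0,-0.6,-0.54,0,0.15],[0,0,0,-0.6,-0.5,0,0.15],[0,0,0,0,0,0,0.15]]'
python3 -m inch '[[0,0,0,0,0,0,0.15],[0,0,0,0,0,0,0.15]]'
python3 go.py 404 130 77
python3 - <<'E'
from rig import grab_frame
from h import *
for n in("scene","top"):
    F=grab_frame(n);P=cloud(F).reshape(-1,3)
    q=P[(np.hypot(*(P[:,:2]-[404,130]).T)<26)&(P[:,2]>60)&(P[:,2]<93)];print(n,len(q),((q.max(0)+q.min(0))/2).round() if len(q) else "")
E
```

```text
clock: 35.2
eef_pos: [401.1, 128.3, 196.7]
tcp_rot: [-3.137, 0.003, 1.419]
contact_force: [0.2, -0.6, -0.4]
opening: 0.852
grasp_force: 0.0
clock: 35.37
eef_pos: [405.3, 130.6, 197.9]
tcp_rot: [-3.141, -0.0, 1.419]
contact_force: [0.0, 0.1, 0.1]
opening: 0.85
grasp_force: 0.0
to [404. 130.  77.] tool shift total (fractions) [-0.03 -0.05  4.84]
clock 35.37 pos [405.3 130.6 197.9] rpy [-3.141 -0.     1.419] open 0.85 grip 0.0 F [0.  0.1 0.1]
scene 190 [398. 130.  76.]
top 115 [402. 124.  76.]
```

```bash
python3 -m inch '[[0,0,0,-0.03,-0.06,0.4,0.15],[0,0,0,0,0,0.7,0.15],[0,0,0,0,0,0.8,0.15],[0,0,0,0,0,0.8,0.15],[0,0,0,0,0,0.8,0.15],[0,0,0,0,0,0.6,0.15],[0,0,0,0,0,0.5,0.15],[0,0,0,0,0,0.24,0.15]]'
python3 -m inch '[[0,0,0,0,0,0,0.15],[0,0,0,0,0,0,0.15],[0,0,0,0,0,0,1],[0,0,0,0,0,0,1],[0,0,0,0,0,0,1],[0,0,0,0,0,0,1],[0,0,0,0,0,0,1],[0,0,0,0,0,0,1]]' 30
python3 -m inch '[[0,0,0,0,0,0,1],[0,0,0,0,0,0,1],[0,0,0,0,0,0,1]]'
python3 go.py 437.5 11 77
```

```text
clock: 36.13
eef_pos: [403.1, 130.0, 75.6]
tcp_rot: [-3.14, 0.001, 1.42]
contact_force: [-1.2, -0.8, 0.0]
opening: 0.851
grasp_force: 0.0
clock: 36.8
eef_pos: [403.9, 130.0, 78.1]
tcp_rot: [3.14, -0.001, 1.419]
contact_force: [-0.2, 0.3, 7.6]
opening: 0.389
grasp_force: 28.9
clock: 37.05
eef_pos: [403.9, 130.0, 78.1]
tcp_rot: [3.14, -0.001, 1.419]
contact_force: [-0.5, -0.2, 6.3]
opening: 0.388
grasp_force: 28.9
to [437.5  11.   77. ] tool shift total (fractions) [-4.5   2.05  0.04]
clock 37.05 pos [403.9 130.   78.1] rpy [ 3.140e+00 -1.000e-03  1.419e+00] open 0.388 grip 28.85021540801972 F [-0.5 -0.2  6.3]
```

```bash
python3 -m inch '[[0,0,0,0,0,-0.3,1],[0,0,0,0,0,-0.6,1],[0,0,0,0,0,-0.5,1],[0,0,0,-0.25,0.1,0,1],[0,0,0,-0.5,0.23,0,1],[0,0,0,-0.6,0.27,0,1],[0,0,0,-0.7,0.3,0,1],[0,0,0,-0.7,0.3,0,1]]'
python3 -m inch '[[0,0,0,-0.6,0.3,0,1],[0,0,0,-0.6,0.3,0,1],[0,0,0,-0.4,0.2,0,1],[0,0,0,-0.15,0.05,0,1],[0,0,0,0,0,0,1],[0,0,0,0,0,0,1],[0,0,0,0,0,0,1]]'
python3 go.py 437.5 11 86
python3 - <<'E'
from rig import grab_frame
from h import *
T=grab_frame("top");S=grab_frame("scene");np.savez("/tmp/top5.npz",**T);np.savez("/tmp/scene5.npz",**S);cv2.imwrite("pics/t7.png",cv2.resize(np.hstack([T["pixels"][130:270,95:305,::-1],S["pixels"][150:290,140:350,::-1]]),(800,267),interpolation=cv2.INTER_CUBIC))
E
```

```text
clock: 37.72
eef_pos: [422.6, 56.4, 112.2]
tcp_rot: [3.141, 0.0, 1.42]
contact_force: [0.3, 0.2, -1.5]
opening: 0.382
grasp_force: 29.8
clock: 38.3
eef_pos: [436.7, 11.4, 112.2]
tcp_rot: [-3.141, -0.0, 1.42]
contact_force: [-0.4, 0.0, -2.0]
opening: 0.385
grasp_force: 29.8
to [437.5  11.   86. ] tool shift total (fractions) [-0.01  0.04  1.05]
clock 38.3 pos [436.7  11.4 112.2] rpy [-3.141 -0.     1.42 ] open 0.385 grip 29.78615496722341 F [-0.4  0.  -2. ]
```

View pics/t7.png

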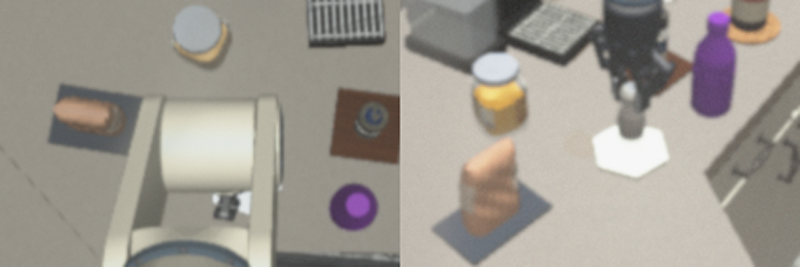

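The packet stands upright on the oblong coaster (right half, (490,190)). The salt hangs upright over the hexagon at (630,115), so I lower it.

```bash
python3 -m inch '[[0,0,0,0,0.03,0.3,1],[0,0,0,0,0,0.4,1],[0,0,0,0,0,0.2,1],[0,0,0,0,0,0.06,1],[0,0,0,0,0,0.04,1],[0,0,0,0,0,0.02,1],[0,0,0,0,0,0,1],[0,0,0,0,0,0,1]]'
python3 -m inch '[[0,0,0,0,0,0.03,1],[0,0,0,0,0,0.03,1],[0,0,0,0,0,0,1],[0,0,0,0,0,0,1]]'
```

```text
clock: 39.07
eef_pos: [438.0, 10.8, 87.0]
tcp_rot: [3.141, -0.0, 1.419]
contact_force: [0.6, -0.1, -0.9]
opening: 0.384
grasp_force: 29.8
clock: 39.4
eef_pos: [438.2, 10.8, 86.0]
tcp_rot: [3.141, -0.0, 1.419]
contact_force: [-2.1, -0.5, 10.6]
opening: 0.382
grasp_force: 31.3
```

```bash
python3 -m inch '[[0,0,0,0,0,0,0.5],[0,0,0,0,0,0,0],[0,0,0,0,0,0,0],[0,0,0,0,0,0,0],[0,0,0,0,0,-0.3,0],[0,0,0,0,0,-0.6,0],[0,0,0,0,0,-0.8,0],[0,0,0,0,0,-0.9,0]]'
python3 -m inch '[[0,0,0,0,0,-0.9,0],[0,0,0,0,0,-0.9,0],[0,0,0,0,0,-0.9,0],[0,0,0,0,0,-0.9,0],[0,0,0,0,0,-0.6,0],[0,0,0,0,0,-0.3,0],[0,0,0,0,0,0,0]]'
python3 go.py 300 -480 260
```

```text
clock: 40.07
eef_pos: [437.1, 10.8, 150.9]
tcp_rot: [-3.14, 0.0, 1.419]
contact_force: [1.3, -0.1, 0.3]
opening: 1.001
grasp_force: 0.0
clock: 40.65
eef_pos: [438.6, 10.8, 264.6]
tcp_rot: [3.138, -0.001, 1.419]
contact_force: [0.9, 0.1, 0.2]
opening: 1.001
grasp_force: 0.0
to [ 300. -480.  260.] tool shift total (fractions) [-20.25  -2.52   0.16]
clock 40.65 pos [438.6  10.8 264.6] rpy [ 3.138e+00 -1.000e-03  1.419e+00] open 1.001 grip 0.0 F [0.9 0.1 0.2]
```

```bash
python3 -m inch '[[0,0,0,-0.5,-0.06,0,0],[0,0,0,-0.9,-0.1,0,0],[0,0,0,-0.9,-0.1,0,0],[0,0,0,-0.9,-0.1,0,0],[0,0,0,-0.9,-0.1,0,0],[0,0,0,-0.9,-0.1,0,0],[0,0,0,-0.9,-0.1,0,0],[0,0,0,-0.9,-0.1,0,0]]'
python3 -m inch '[[0,0,0,-0.9,-0.1,0,0],[0,0,0,-0.9,-0.1,0,0],[0,0,0,-0.9,-0.1,0,0],[0,0,0,-0.9,-0.1,0,0],[0,0,0,-0.9,-0.1,0,0],[0,0,0,-0.9,-0.1,0,0],[0,0,0,-0.9,-0.1,0,0],[0,0,0,-0.9,-0.1,0,0]]'
python3 -m inch '[[0,0,0,-0.9,-0.1,0,0],[0,0,0,-0.9,-0.1,0,0],[0,0,0,-0.9,-0.1,0,0],[0,0,0,-0.9,-0.1,0,0],[0,0,0,-0.9,-0.1,0,0],[0,0,0,-0.9,-0.1,0,0],[0,0,0,-0.5,0,0,0],[0,0,0,0,0,0,0]]'
python3 - <<'E'
from rig import grab_frame
from h import *
F={n:grab_frame(n) for n in("scene","top")}
T=F["top"];cv2.imwrite("pics/f.png",cv2.resize(T["pixels"][130:270,115:400,::-1],(800,393),interpolation=cv2.INTER_CUBIC))
ax=np.array([.15,.99])
for nm in F:
  P=cloud(F[nm]).reshape(-1,3)
  for n,w,z in(("bottle",(445.5,-358),165),("spice",(513,-166.5),106),("salt",(437.5,11),80),("honey",(626,72),95),("cup",(607,-297),45)):
    q=P[(np.hypot(*(P[:,:2]-w).T)<45)&(P[:,2]>z)]; print(nm,n,w,((q.max(0)+q.min(0))/2).round(),np.ptp(q,0).round())
  q=P[(np.hypot(*(P[:,:2]-[513,220]).T)<65)&(P[:,2]>25)];print(nm,"pk",cv2.minAreaRect(q[:,:2].astype(np.float32)),q[:,2].max())
E
```

```text
clock: 41.32
eef_pos: [392.2, -155.1, 261.6]
tcp_rot: [-3.14, -0.0, 1.419]
contact_force: [1.2, 0.3, -0.5]
opening: 1.0
grasp_force: 0.0
clock: 41.98
eef_pos: [345.4, -329.9, 261.4]
tcp_rot: [-3.14, -0.001, 1.419]
contact_force: [-0.1, -0.0, -0.2]
opening: 1.002
grasp_force: 0.0
clock: 42.65
eef_pos: [308.7, -474.4, 261.5]
tcp_rot: [-3.141, -0.001, 1.418]
contact_force: [-1.2, 1.3, 0.4]
opening: 1.001
grasp_force: 0.0
scene bottle (445.5, -358) [ 443. -359.  171.] [29. 31. 11.]
scene spice (513, -166.5) [ 511. -165.  112.] [40. 41. 11.]
scene salt (437.5, 11) [435.  12.  89.] [32. 30. 17.]
scene honey (626, 72) [623.  73. 104.] [66. 66. 18.]
scene cup (607, -297) [ 606. -297.   49.] [70. 71.  8.]
scene pk ((506.0444030761719, 224.5518798828125), (81.67503356933594, 35.63616943359375), 70.82831573486328) 129.3399894661294
top bottle (445.5, -358) [ 446. -358.  171.] [31. 31. 10.]
top spice (513, -166.5) [ 512. -165.  112.] [39. 38. 12.]
top salt (437.5, 11) [437.   9.  92.] [31. 33. 19.]
top honey (626, 72) [627.  72. 106.] [63. 64. 18.]
top cup (607, -297) [ 610. -298.   49.] [65. 73.  9.]
top pk ((514.3532104492188, 216.1058349609375), (73.68455505371094, 42.24384307861328), 81.58361053466797) 130.94057676594434
```

View pics/f.png

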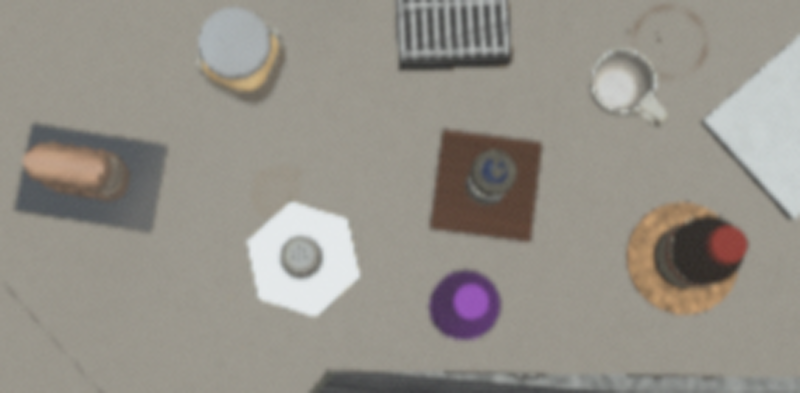

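All four stand upright and centred: packet (75,168), salt (302,257), spice jar (492,175) and bottle (705,250). The measured centres are within a few mm of the coasters', and the honey jar and cup haven't moved.

```bash
python3 -c "
from rig import r
print(r.sign_off())"
```

```text
the job is handed in; nothing more can be done
None
```

I handed the job in at about 43 s: in the final camera check all four seasonings stood upright within a few mm of their own coasters' centres, and the honey jar and cup had not moved. The sign-off returned no verdict.

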